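# Prop up the drop guard and load the clamp press

## Robot

A 6-joint arm with a two-finger parallel gripper is mounted at the origin on the work surface. World frame = base frame: x ahead of the robot, y to its left, z up, the work surface at z = 0. Lengths are in mm, angles in rad, forces in N, time in s.
With the tool pointing down it reaches from about 350 to 975 mm from the base axis. Payload 7.1 kg.
Tool frame: the origin (TCP) lies between the finger pads; the fingertips stand 19 mm ahead of it and the grasp point (between the pads) is the TCP (ctrl.tcp_to_tips is the distance from the TCP to the fingertips, in mm); z points along the fingers, y is the line along which they close (so a half turn about z gives the same grasp; the last joint's range is limited). The gripper opens to 88 mm and grips with 3 to 60 N. Pads are 20 mm wide; open, the fingers measure 115 mm over their backs; the gripper's body (75 mm by 178 mm) begins 61 mm behind the grasp point.
Start: joints at [-1.313, 0.423, 1.63, -0, 1.089, -0.019], TCP at [170.818, -601.187, 241.675] pointing down, gripper open.
Joint ranges: [-3, 3], [-0.9, 2.11], [0.09, 2.58], [-1.31, 4.45], [0.11, 2.69], [-2.54, 2.54]. Speed limits (rad/s): [2.39, 2.39, 3.01, 3.14, 3.14, 3.14].

## Interface

Orientations are given as a rotation vector (axis times angle).
In Python, from workcell import status, optics, ctrl gives the robot as it stands. The module is installed in compiled form; this text tells all that it offers.
- The arm moves only by the shell command python3 -m inch 'ROWS'. ROWS is JSON, a list that holds one entry, the list of rows, each a list of 7 numbers: the shift along the tool's x, y, z in mm, then the turn, a rotation vector about the tool's x, y, z in rad, then the opening in per cent of the stroke, from 0 (shut) to 100 (fully open). A call has 1 to 20 rows; each row is the pose to reach, as a shift and turn from the pose commanded when the call began, along the tool's axes at that moment; what a row does not reach only later rows make up. A row lasts 1/10 s, in which the tool goes at most 50 mm and 8.59 degrees, less where a joint would pass 70% of its speed; a pose out of reach is approached as far as the arm can. A call with a gripper value outside its range is refused whole. The fingers move at their own pace and stop on an object; the grip force is fixed at half the most. Time passes only in rows, so rows that repeat a pose let the fingers close. It gives the time, the measured TCP pose, the force, the opening and the grip force at its end, in the units of the state.
- status.get_obs(): the state, without advancing time (a new reading comes with each control period).
- optics.get_image(name): name is "scene" or "top"; returns a dict with "frame" (384x512x3 uint8, red, green, blue), "fx", "fy", "cx", "cy" (pixels), "rvec" (rotation vector, rad) and "tvec" (3), from world to camera coordinates, as OpenCV has them. Camera axes: x right, y down, z forward; pixel columns grow to the right and rows downward; lengths in mm; the calibration is good to about 2 mm. A picture is of the moment at which its call begins. There is no depth.
- ctrl.close_job(): hands the job in; it is judged then, once.
The state is a dict: "t": time; "qpos": joint angles; "qvel": joint speeds; "joint_torque": joint torques, N m; "ee_pos": TCP position; "orientation": TCP orientation; "ft_force": force on the tool from outside, world axes, zero at the start; "moment": the same for the moment, N m; "width": finger opening in mm; "grasp_force": force on a finger pad.
Only numpy, scipy, OpenCV 4.12 (cv2) and the standard library are available. Lean on these libraries where they do the work, as an engineer would, in place of code of your own. Each camera call takes 0.05 s, during which the arm holds its last target. There are 200 camera calls.

## Task

Lift the drop guard of the blue clamp press by the red grip on its slotted bar and hook the bar on the notched red tongue so that the guard stays up by itself; do not let it drop. Then push the three wooden blanks in under the raised guard until they lie flat and square in an even row, all fully home against the back stop, and leave the hammer, the jar and the offcut alone.

Things in the scene. Friction and masses are not known exactly. Their poses are not given: they have to be found in the camera images.
- press: Fixed clamp press: aluminium bed, blue side plates. Origin on the bench under the guard's middle; x points into the press, away from the operator, y left, z up. Bed top at z 30 mm, x -235 to 115, 360 mm wide, no lanes. Guard in the plane x = 0. Side plates at y +-165 mm, 235 mm high. Crossbeam at x 51 to 85, top at z 225 mm; fixed clamp bar below it, underside at z 90 mm
- back_stop (a point): Middle of the foot of the back stop's front face, on the bed's top, 85 mm behind the guard's plane (press x = +85 mm). The stop is a straight fence 300 mm long across the bed (along press y) and 25 mm high
- guard (a joint): Height of the drop guard above closed, m (0 to 0.125). Clear panel in a yellow frame, 304 wide, 76 high, 10 mm thick, about 0.5 kg (bar 0.15 kg), slides straight up, falls when let go. Closed, its lower edge is 4 mm above the bed and bars the blanks' way. Hooked in the notch it is 0.058 to 0.074 up
- bar (a joint): Swing of the slotted bar on its pivot, rad: 0 at rest, leaning forward 0.42 rad (24 deg) out of the vertical to the operator (press -x); 0.42 upright; at most 0.54. Swings freely, falls forward when let go
- pivot (a point): Pivot of the slotted bar on the front of the guard, axis along press y, 18 mm before the guard's plane and 95 mm above the bench when the guard is closed; rises with the guard
- slot_end (a point): Centre of the round steel rod (10 mm diameter, 44 mm long along press y) that is the top end of the bar's slot, 75 mm from the pivot along the bar. The slot below it is 24 mm wide and takes the 14 mm wide tongue; above it the bar is a solid plate, 40 mm wide, 6 mm thick, up to the grip
- grip (a point): Centre of the red grip at the top of the bar, 135 mm from the pivot and 60 mm beyond slot_end along the bar: a cylinder of 30 mm diameter, 28 mm long along press y. Pinch it on its flat ends, fingers closing along press y; it can turn between the fingers
- notch (a point): Notch point of the tongue: where the slot_end rod's centre lies when hooked (anywhere along the notch floor will do), bar upright. With the bar leaning forward, lift it before the tongue until the rod is more than 12 mm above this point, swing it back over the lip so that the tongue enters the slot, then lower the rod onto the notch floor
- blank_pale: Loose pale wooden blank 150 x 60 x 40 mm, 0.2 kg, lying on the bed before the guard, its length (its x) roughly along press x. Origin at the centre of its underside. Home, its far end touches the back stop (origin at press x = +10 mm) and its near end stands 65 mm out before the guard's plane
- blank_mid: The same, medium brown wood
- blank_dark: The same, dark wood
- hammer: Bystander: hammer with a steel head and wooden handle, 280 mm long, lying on the bench to the right of the press
- jar: Bystander: amber jar 70 mm in diameter, 100 mm high, standing on the bench to the left of the press
- offcut: Bystander: wooden offcut 90 x 45 x 60 mm on the bench to the right of the press
- tongue: Fixed red tongue, 14 mm wide, that reaches forward (press -x) from the crossbeam over the guard, above the bar's pivot; its height differs each time. Origin at the notch point, axes as the press. Its notch is open at the top: floor 5 mm below the origin; front lip 11 to 17 mm before it, top 7 mm above it; back wall 11 mm behind it, top 25 mm above it
Things that resemble listed ones, but are neither listed nor needed, are in the scene too. Several things have the shape of the blank_dark; the one meant has the colours described above.

How it is judged:
By the outcome, as a careful person would: the job done as asked, in the order asked, and still so for the second after the job is handed in, with the robot touching nothing.
It also fails if it takes over 64 s, if anything falls off the work surface, if the arm or the gripper's body presses on something with over 40 N, if the wrist force passes 120 N, or if a joint passes its speed limit or range.

## Working session

There is one attempt and no reset: what is moved stays moved. The work goes in short steps, Python scripts to look and compute and a shell command to move; the robot and the scene stay as the last step left them, time stands still between calls to the robot, and variables do not carry over. Pictures are saved under pics/ and viewed, at most 10 in all, crops included, and the job is handed in when it is done.

```bash
mkdir -p pics
cat > h.py <<'E'
import numpy as np,cv2
from workcell import status,optics,ctrl
def cam(n):
    d=optics.get_image(n);d['R']=cv2.Rodrigues(np.array(d['rvec'],float))[0];d['t']=np.array(d['tvec'],float).ravel()
    return d
def ray(d,u,v):
    r=d['R'].T@np.array([(u-d['cx'])/d['fx'],(v-d['cy'])/d['fy'],1.]);return -d['R'].T@d['t'],r/np.linalg.norm(r)
def onz(d,u,v,z):
    o,r=ray(d,u,v);return o+r*(z-o[2])/r[2]
def tri(d1,p1,d2,p2):
    o1,a=ray(d1,*p1);o2,b=ray(d2,*p2)
    s=np.linalg.lstsq(np.c_[a,-b],o2-o1,rcond=None)[0];x,y=o1+a*s[0],o2+b*s[1]
    return (x+y)/2,np.linalg.norm(x-y)
def proj(d,p):
    c=d['R']@np.array(p,float)+d['t'];return np.array([d['fx']*c[0]/c[2]+d['cx'],d['fy']*c[1]/c[2]+d['cy']])
E
python3 - <<'E'
from h import *
ims=[]
for n in('scene','top'):
    d=cam(n);np.save(n+'0.npy',d['frame']);print(n,d['fx'],d['cx'],d['cy'],(-d['R'].T@d['t']).round(),d['R'].round(2).tolist())
    cv2.imwrite(f'pics/{n}0.png',cv2.resize(d['frame'][:,:,::-1],(800,600),interpolation=cv2.INTER_CUBIC))
print(status.get_obs())
E
```

```text
scene 412.1186820886785 251.80228107582522 188.11924267767102 [1451. -396. 1090.] [[0.4, 0.92, -0.01], [0.64, -0.29, -0.71], [-0.66, 0.28, -0.7]]
top 401.9482554814021 252.45345711655708 188.60752945078156 [ 397.  -20. 1401.] [[-0.02, -1.0, 0.01], [-0.99, 0.02, -0.14], [0.14, -0.01, -0.99]]
{'t': 0.1, 'qpos': array([-1.31300161e+00,  4.23815305e-01,  1.63060027e+00,  1.34422632e-05,
        1.08856193e+00, -1.89771665e-02]), 'qvel': array([ 0.0005136 , -0.00114747, -0.00124388,  0.00070577, -0.00098599,
        0.00027731]), 'joint_torque': array([-5.43528331e-04, -5.45617890e+01, -2.74324054e+01,  6.45559095e-02,
        1.87566160e-02, -3.04104935e-05]), 'ee_pos': array([ 170.70561663, -600.75252372,  240.95285151]), 'orientation': array([-3.11019692e+00, -4.33166375e-01,  2.40463442e-04]), 'ft_force': array([-0.45929341, -0.75521985,  0.13125614]), 'moment': array([ 0.0046003 ,  0.01939922, -0.01778637]), 'grasp_force': 0.0, 'width': 87.43758021928409}
```

View pics/scene0.png

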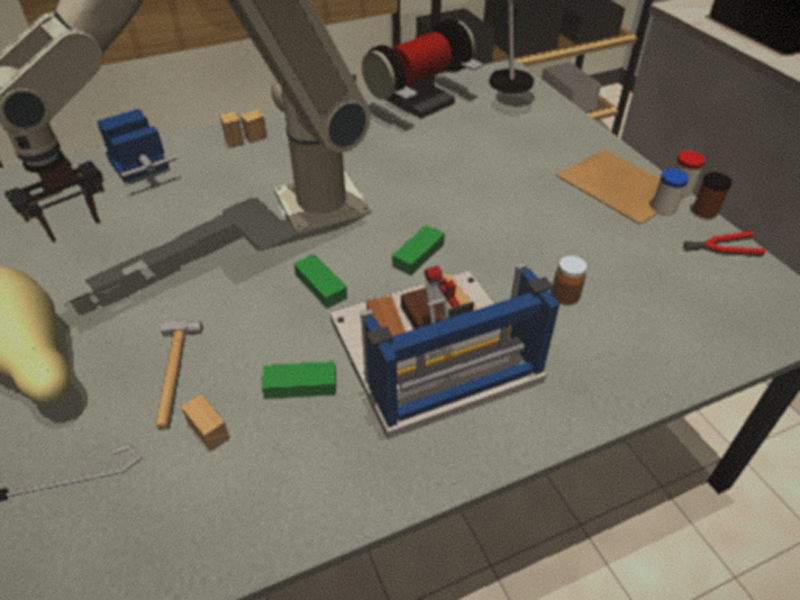

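View pics/top0.png

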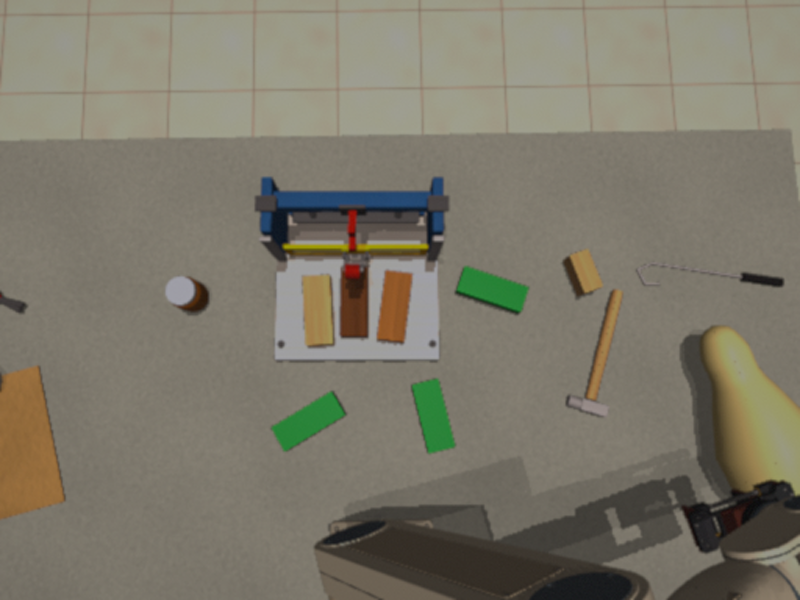

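The scene view shows the press with its grip near (433,273) and its tongue near (448,290). In the top view the bed's front edge runs from (275,360) to (439,360). The blanks lie at about (318,310), (354,300) and (395,305), the grip is at (353,268) and the tongue at (352,230). Next I measure these.

Run:
```python
from h import *
s=cam('scene');t=cam('top')
a=cv2.resize(s['frame'][150:285,200:370],(800,600)[0:1]+(635,),interpolation=cv2.INTER_CUBIC)[:600]
b=cv2.resize(t['frame'][108:236,160:292],None,fx=4.5,fy=4.5,interpolation=cv2.INTER_CUBIC)
cv2.imwrite('pics/s1.png',a[:,:,::-1]);cv2.imwrite('pics/t1.png',b[:,:,::-1])
for n,d in(('scene',s),('top',t)):
    hsv=cv2.cvtColor(d['frame'],cv2.COLOR_RGB2HSV);H,S,V=cv2.split(hsv)
    m=((H<6)|(H>172))&(S>150)&(V>60);m=m.astype(np.uint8)
    k,l,st,c=cv2.connectedComponentsWithStats(m)
    for i in range(1,k):
        if st[i,4]>6:print(n,'red',c[i].round(1),st[i])
H,S,V=[x.astype(int) for x in cv2.split(cv2.cvtColor(t['frame'],cv2.COLOR_RGB2HSV))]
# bed light mask
m=((S<40)&(V>130)).astype(np.uint8);m[:150]=0;m[:,:170]=0;m[235:]=0;m[:,290:]=0
pts=np.argwhere(m)[:,::-1];x,y,w,h=cv2.boundingRect(m);print('bed',x,y,w,h)
front=[(u,np.where(m[:,u])[0].max()+.5) for u in range(x+6,x+w-6)]
left=[(np.where(m[v])[0].min()-.5,v) for v in range(185,226)]
right=[(np.where(m[v])[0].max()+.5,v) for v in range(185,226)]
for nme,e in(('f',front),('l',left),('r',right)):
    P=np.array([onz(t,u,v,30)[:2] for u,v in e]);L=cv2.fitLine(P.astype(np.float32),cv2.DIST_HUBER,0,.01,.01).ravel();print(nme,L.round(3),P[0].round(),P[-1].round())
for nme,(u,v) in dict(pale=(203,198),dark=(226,200),mid=(252,196)).items():
    print(nme,H[v-2:v+3,u-2:u+3].mean(),S[v-2:v+3,u-2:u+3].mean(),V[v-2:v+3,u-2:u+3].mean())
```

```text
scene red [272.   32.3] [252  20  37  28 596]
scene red [442.2 101.6] [434  96  17  12 149]
scene red [468.9 155.7] [452 148  38  15 225]
scene red [281.  177.9] [273 171  18  16 107]
scene red [289.8 192.3] [287 189   7   7  27]
top red [225.  140.9] [222 134   7  16  80]
top red [224.8 155.2] [223 151   5  10  33]
top red [225.2 173.9] [221 169  10  10  84]
top red [471.5 329.4] [471 327   2   6   8]
bed 170 151 120 84
f [ 1.90000e-02  1.00000e+00  4.50193e+02 -2.57500e+00] [455. 224.] [ 485. -140.]
l [ 9.87000e-01 -1.61000e-01  5.51794e+02  2.31971e+02] [607. 224.] [470. 229.]
r [ 9.94000e-01 -1.11000e-01  5.31486e+02 -1.45860e+02] [ 600. -145.] [ 463. -131.]
pale 19.44 131.48 161.08
dark 11.2 177.64 88.16
mid 13.36 184.24 145.64
```

View pics/s1.png

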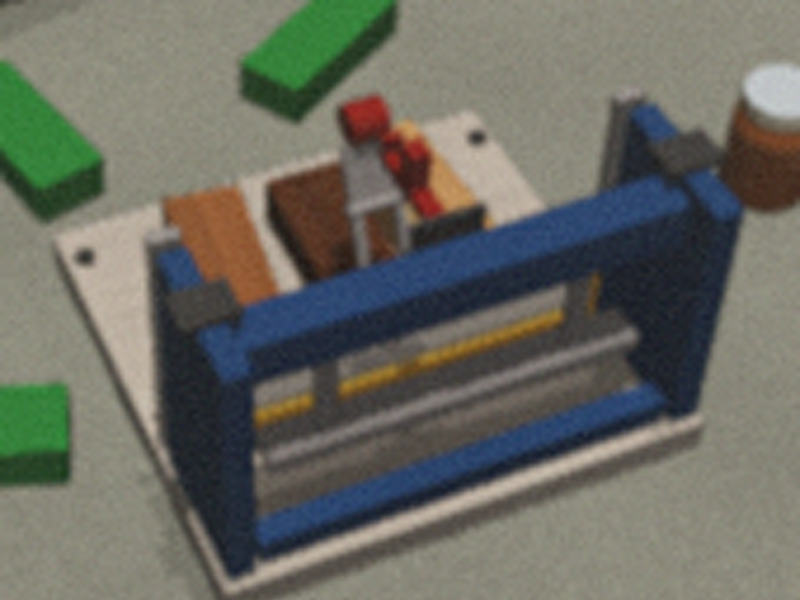

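View pics/t1.png

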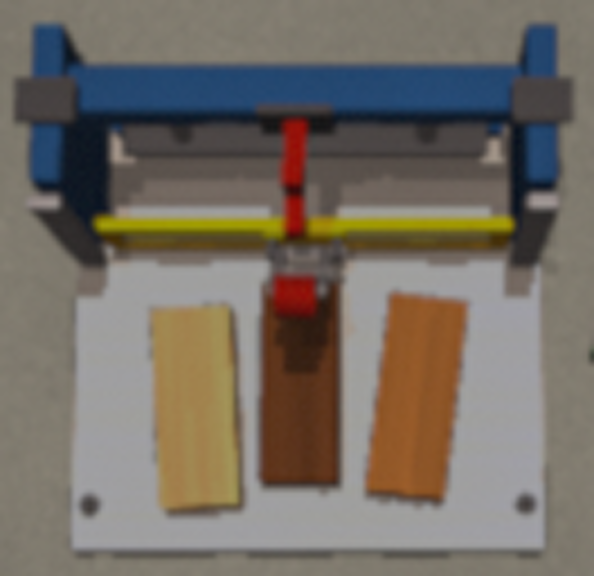

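The crops show the grip at scene px ≈(277.6,175.3) and top px ≈(225.2,173.9). The tongue and notch lie in top-crop y 195–235, x≈294. The bed's front corners are at crop (72,550) and (545,550), and the yellow frame's top edge at y≈222. None of the three blanks is pushed home yet. Now I compute the poses.

```bash
cat >> h.py <<'E'
from scipy.spatial.transform import Rotation as Rn
def blanks(t):
    H,S,V=[x.astype(int) for x in cv2.split(cv2.cvtColor(t['frame'],cv2.COLOR_RGB2HSV))]
    M=dict(pale=(H>15)&(H<26)&(S>80)&(V>110),mid=(H<=17)&(S>140)&(V>115),dark=(H<=17)&(S>120)&(V<112)&(V>30))
    out={}
    for n,m in M.items():
        m=m.astype(np.uint8)*255;m[:158]=0;m[226:]=0;m[:,:180]=0;m[:,276:]=0
        m=cv2.morphologyEx(m,cv2.MORPH_OPEN,np.ones((3,3)));m=cv2.morphologyEx(m,cv2.MORPH_CLOSE,np.ones((5,5)))
        c=max(cv2.findContours(m,0,2)[0],key=cv2.contourArea).reshape(-1,2)
        P=np.array([onz(t,u,v,70)[:2] for u,v in c],np.float32);out[n]=cv2.minAreaRect(P)
    return out
E
python3 - <<'E'
from h import *
s=cam('scene');t=cam('top')
T=lambda u,v:(u/4.5+160-.4,v/4.5+108-.4)
Sc=lambda u,v:(u/4.706+200-.4,v/4.706+150-.4)
L=onz(t,*T(72,550),30);R=onz(t,*T(545,550),30);print('bed front',L.round(1),R.round(1),np.linalg.norm(L-R))
print('yellow',onz(t,*T(95,218),110).round(1),onz(t,*T(513,218),110).round(1))
print('beam front',onz(t,*T(100,118),225).round(1),onz(t,*T(510,118),225).round(1),'back',onz(t,*T(100,66),225).round(1),onz(t,*T(510,66),225).round(1))
BL=Sc(228,592);print('scene corners FL',onz(s,*Sc(468,112),30).round(1),'FR',onz(s,*Sc(53,238),30).round(1),'BR',onz(s,*Sc(222,580),30).round(1),'BL',onz(s,*Sc(703,420),30).round(1))
print('grip',tri(s,(277.6,175.3),t,(225.2,173.9)))
print(blanks(t))
for z in (225,235,245,255):print(z,onz(t,*T(294,235),z).round(1),onz(t,*T(294,190),z).round(1))
# blobs of tongue in scene
for p in((388,160),(410,160),(425,150),(425,205)):
  print(p,[ (z,onz(s,*Sc(*p),z)[:2].round()) for z in(225,240,255)])
E
```

```text
bed front [453.5 225.6  30. ] [ 446.6 -131.    30. ] 356.6253772483787
yellow [690.6 196.2 110. ] [ 685.3 -108.2  110. ]
beam front [732.7 174.  225. ] [ 728.1 -100.2  225. ] back [768.6 174.1 225. ] [ 764.1 -101.2  225. ]
scene corners FL [456.3 221.   30. ] FR [ 452.  -132.9   30. ] BR [ 786.4 -135.9   30. ] BL [801.6 219.   30. ]
grip (array([610.21383266,  46.54572892, 215.38345886]), np.float64(2.6078556718165204))
{'pale': ((556.1712646484375, 128.30067443847656), (147.770263671875, 58.50125503540039), 2.5052919387817383), 'mid': ((560.8662719726562, -35.77202224731445), (53.93407440185547, 144.7200164794922), 81.65399169921875), 'dark': ((566.3017578125, 51.39755630493164), (53.29884719848633, 131.2175750732422), 89.24781799316406)}
225 [650.6  45.2 225. ] [681.2  44.9 225. ]
235 [648.5  44.6 235. ] [678.8  44.3 235. ]
245 [646.3  44.1 245. ] [676.4  43.8 245. ]
255 [644.2  43.5 255. ] [673.9  43.2 255. ]
(388, 160) [(225, array([659.,  39.])), (240, array([672.,  31.])), (255, array([686.,  24.]))]
(410, 160) [(225, array([664.,  52.])), (240, array([678.,  44.])), (255, array([692.,  36.]))]
(425, 150) [(225, array([660.,  65.])), (240, array([674.,  57.])), (255, array([688.,  49.]))]
(425, 205) [(225, array([705.,  42.])), (240, array([718.,  34.])), (255, array([731.,  27.]))]
```

```bash
cat >> h.py <<'E'
PO=np.array([684.,44.,0]);YAW=-.018
PR=Rn.from_euler('z',YAW)
def P(x,y,z): return PO+PR.apply([x,y,z])
def toP(p): return PR.inv().apply(np.array(p)-PO)
def TR(pitch=0.): # pitch>0: body leans towards operator, tips forward
    return PR*Rn.from_euler('y',-pitch)*Rn.from_rotvec([np.pi,0,0])
def plan(pos,rot,cur=None):
    o=status.get_obs()
    p,R=(o['ee_pos'],Rn.from_rotvec(o['orientation'])) if cur is None else cur
    sh=R.inv().apply(np.array(pos)-p);rv=(R.inv()*rot).as_rotvec()
    print(sh.round(1),rv.round(4))
E
python3 - <<'E'
from h import *
plan([610.5,45.5,300],TR());plan([610.5,45.5,217],TR())
E
```

```text
[ 599.7 -501.8  -58.3] [-5.000e-04  1.000e-04  2.948e-01]
[ 599.7 -501.7   24.7] [-5.000e-04  1.000e-04  2.948e-01]
```

```bash
python3 -m inch '[[[40,-33,-58,0,0,0.05,60],[80,-67,-58,0,0,0.1,60],[120,-100,-58,0,0,0.15,60],[160,-134,-58,0,0,0.2,60],[200,-167,-58,0,0,0.25,60],[240,-200,-58,0,0,0.295,60],[280,-234,-58,0,0,0.295,60],[320,-267,-58,0,0,0.295,60],[360,-300,-58,0,0,0.295,60],[400,-334,-58,0,0,0.295,60],[440,-367,-58,0,0,0.295,60],[480,-400,-58,0,0,0.295,60],[520,-434,-58,0,0,0.295,60],[560,-467,-58,0,0,0.295,60],[600,-502,-58,0,0,0.295,60],[600,-502,-58,0,0,0.295,60],[600,-502,-58,0,0,0.295,60],[600,-502,-58,0,0,0.295,60]]]'
python3 - <<'E'
from h import *
plan([610.5,45.5,217],TR())
E
```

```text
t: 2.1
ee_pos: [610.8, 46.7, 299.1]
orientation: [3.141, -0.025, -0.001]
ft_force: [-0.7, -0.9, -0.7]
width: 52.8
grasp_force: 0.0
[-0.3  1.2 82.1] [0.0003 0.0009 0.0022]
```

```bash
python3 -m inch '[[[0,1,30,0,0,0,60],[0,1,60,0,0,0,60],[0,1,82,0,0,0,60],[0,1,82,0,0,0,60],[0,1,82,0,0,0,60],[0,1,82,0,0,0,20],[0,1,82,0,0,0,0],[0,1,82,0,0,0,0],[0,1,82,0,0,0,0],[0,1,82,0,0,0,0],[0,1,82,0,0,0,0]]]'
python3 - <<'E'
from h import *
for n,c in(('scene',(slice(130,270),slice(190,370))),('top',(slice(108,228),slice(160,290)))):
    f=cam(n)['frame'][c];cv2.imwrite(f'pics/g_{n}.png',cv2.resize(f[:,:,::-1],None,fx=4,fy=4,interpolation=cv2.INTER_CUBIC))
E
```

```text
t: 3.2
ee_pos: [611.6, 45.0, 219.3]
orientation: [-3.141, 0.028, -0.004]
ft_force: [-1.3, 2.2, 6.4]
width: 39.0
grasp_force: 30.0
```

View pics/g_scene.png

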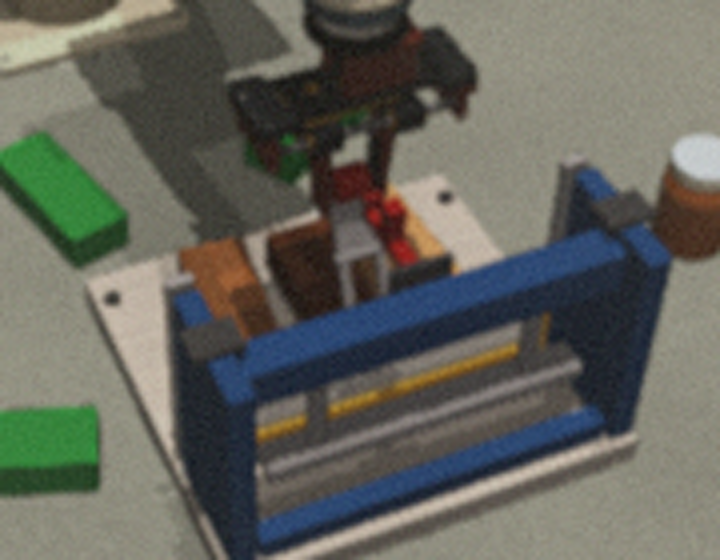

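Width 39 means the tips closed on the 40 mm plate below the grip. I'll open, rise 9 mm and pinch only the grip.

```bash
python3 -m inch '[[[0,0,0,0,0,0,60],[0,0,0,0,0,0,60],[0,0,-5,0,0,0,60],[0,0,-10,0,0,0,60],[0,0,-10,0,0,0,60],[0,0,-10,0,0,0,20],[0,0,-10,0,0,0,0],[0,0,-10,0,0,0,0],[0,0,-10,0,0,0,0],[0,0,-10,0,0,0,0],[0,0,-10,0,0,0,0]]]'
```

```text
t: 4.4
ee_pos: [610.7, 45.0, 227.5]
orientation: [-3.141, 0.028, 0.0]
ft_force: [0.6, 3.3, -1.4]
width: 28.1
grasp_force: 30.0
```

```bash
python3 -m inch '[[[0,0,-8,0,0,0,0],[0,0,-16,0,0,0,0],[0,0,-24,0,0,0,0],[0,0,-32,0,0,0,0],[0,0,-40,0,0,0,0],[0,0,-40,0,0,0,0]]]'; python3 -m inch '[[[0,0,-10,0,0,0,0],[0,0,-20,0,0,0,0],[0,0,-30,0,0,0,0],[0,0,-40,0,0,0,0],[0,0,-50,0,0,0,0],[0,0,-60,0,0,0,0],[0,0,-60,0,0,0,0],[0,0,-60,0,0,0,0]]]'
python3 - <<'E'
from h import *
s=cam('scene');f=s['frame'][90:240,190:370];cv2.imwrite('pics/up.png',cv2.resize(f[:,:,::-1],None,fx=4,fy=4,interpolation=cv2.INTER_CUBIC))
E
```

```text
t: 5.0
ee_pos: [610.7, 44.9, 268.9]
orientation: [-3.141, 0.028, -0.001]
ft_force: [1.7, 5.0, -6.8]
width: 27.8
grasp_force: 30.0
t: 5.8
ee_pos: [610.6, 44.9, 327.4]
orientation: [-3.141, 0.028, -0.0]
ft_force: [2.3, 4.6, -6.9]
width: 27.8
grasp_force: 30.0
```

View pics/up.png

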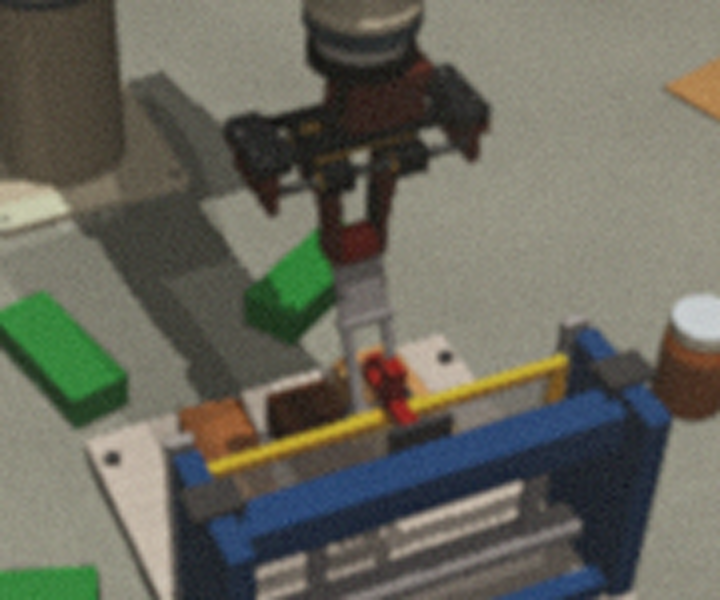

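The guard is up about 100 mm and the bar is clear in front of the tongue, in line with it. I'll swing it back along the arc.

```bash
python3 -m inch '[[[4,0,-2,0,0,0,0],[9,0,-3.5,0,0,0,0],[18,0,-6.5,0,0,0,0],[27,0,-9,0,0,0,0],[36,0,-10.5,0,0,0,0],[45,0,-11.5,0,0,0,0],[52,0,-12,0,0,0,0],[55,0,-12,0,0,0,0],[55,0,-12,0,0,0,0]]]'; python3 -m inch '[[[0,0,6,0,0,0,0],[0,0,12,0,0,0,0],[0,0,18,0,0,0,0],[0,0,22,0,0,0,0],[0,0,22,0,0,0,0]]]'
```

```text
t: 6.75
ee_pos: [664.4, 44.1, 337.7]
orientation: [-3.141, 0.028, 0.008]
ft_force: [-1.4, 5.4, -6.3]
width: 28.1
grasp_force: 30.0
t: 7.25
ee_pos: [664.3, 44.1, 315.3]
orientation: [-3.141, 0.028, 0.007]
ft_force: [-0.3, 5.7, -7.4]
width: 27.7
grasp_force: 30.0
```

```bash
python3 -m inch '[[[0,0,3,0,0,0,0],[0,0,5,0,0,0,0],[0,0,5,0,0,0,0]]]';python3 -m inch '[[[0,0,3,0,0,0,0],[0,0,4,0,0,0,0],[0,0,4,0,0,0,0]]]'
```

```text
t: 7.55
ee_pos: [664.3, 44.1, 310.7]
orientation: [-3.141, 0.028, 0.007]
ft_force: [-0.3, 4.8, -7.2]
width: 27.8
grasp_force: 30.0
t: 7.85
ee_pos: [664.3, 44.0, 306.8]
orientation: [-3.141, 0.028, 0.007]
ft_force: [-1.0, 5.9, -7.6]
width: 27.7
grasp_force: 30.0
```

```bash
python3 -m inch '[[[0,0,2,0,0,0,0],[0,0,3,0,0,0,0],[0,0,3,0,0,0,0]]]';python3 -m inch '[[[0,0,2,0,0,0,0],[0,0,3,0,0,0,0],[0,0,3,0,0,0,0]]]'
```

```text
t: 8.15
ee_pos: [664.3, 44.1, 303.8]
orientation: [-3.141, 0.028, 0.007]
ft_force: [-0.1, 5.6, -7.3]
width: 27.8
grasp_force: 30.0
t: 8.45
ee_pos: [664.6, 44.0, 302.7]
orientation: [-3.141, 0.029, 0.004]
ft_force: [-4.0, 5.0, 2.1]
width: 27.9
grasp_force: 30.0
```

The weight went onto the tongue with the rod at z ≈ 233, so it is seated in the notch. I'll release and retreat upward.

```bash
python3 -m inch '[[[0,0,0,0,0,0,20],[0,0,0,0,0,0,40],[0,0,0,0,0,0,60],[0,0,0,0,0,0,60],[0,0,-30,0,0,0,60],[0,0,-60,0,0,0,60],[-40,0,-70,0,0,0,60],[-90,0,-70,0,0,0,60],[-140,0,-70,0,0,0,40],[-180,0,-70,0,0,0,30],[-180,0,-70,0,0,0,30],[-180,0,-70,0,0,0,30]]]'
python3 - <<'E'
from h import *
s=cam('scene');t=cam('top')
f=s['frame'][130:280,200:370];g=t['frame'][108:258,160:290]
cv2.imwrite('pics/hk.png',cv2.resize(np.hstack([f,g])[:,:,::-1],None,fx=2.6,fy=2.6,interpolation=cv2.INTER_CUBIC))
for n,r in blanks(t).items():print(n,toP([*r[0],0]).round(1),r)
E
```

```text
t: 9.65
ee_pos: [486.0, 46.8, 373.6]
orientation: [3.141, -0.029, 0.004]
ft_force: [1.0, 0.1, 0.8]
width: 27.2
grasp_force: 0.0Traceback (most recent call last):
  File "<stdin>", line 5, in <module>
  File "h.py", line 24, in blanks
    c=max(cv2.findContours(m,0,2)[0],key=cv2.contourArea).reshape(-1,2)
      ~~~^^^^^^^^^^^^^^^^^^^^^^^^^^^^^^^^^^^^^^^^^^^^^^^^
ValueError: max() iterable argument is empty
```

View pics/hk.png

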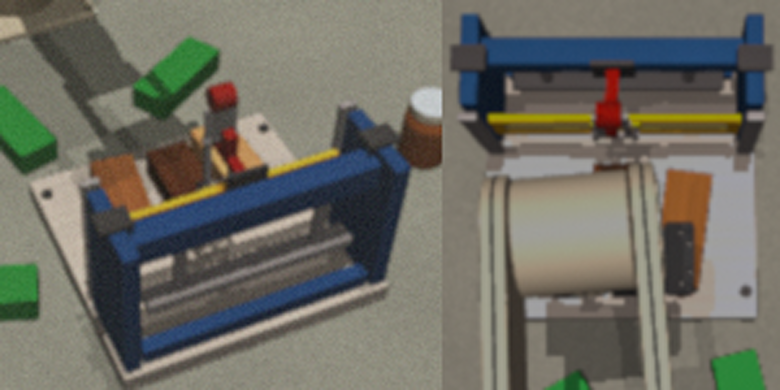

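The guard is hooked: the yellow frame is up and the bar upright with its grip on top. Next I plan the pitched two-finger push, starting with blank_mid.

Run:
```python
from h import *
r=TR(.3)
plan(P(-234,-75,150),r);plan(P(-234,-75,60),r)
for n,y,x in(('mid',-75,-90),('dark',4,-90),('pale',78,-90)): plan(P(x,y,60),r,(P(-234,y,60),r))
```

```text
[-37.4  74.3 223.1] [ 2.000e-04  2.985e-01 -4.000e-04]
[-37.5  74.3 313.1] [ 2.000e-04  2.985e-01 -4.000e-04]
[137.6  -0.   42.6] [0. 0. 0.]
[137.6  -0.   42.6] [0. 0. 0.]
[137.6  -0.   42.6] [0. 0. 0.]
```

```bash
python3 -m inch '[[[-20,37,45,0,0.1,0,34],[-37,74,90,0,0.2,0,34],[-37,74,135,0,0.3,0,34],[-37,74,180,0,0.3,0,34],[-37,74,225,0,0.3,0,34],[-37,74,265,0,0.3,0,34],[-37,74,295,0,0.3,0,34],[-37,74,313,0,0.3,0,34],[-37,74,313,0,0.3,0,34],[-37,74,313,0,0.3,0,34]]]'
python3 -m inch '[[[9.5,0,3,0,0,0,34],[19,0,6,0,0,0,34],[28.5,0,9,0,0,0,34],[38,0,12,0,0,0,34],[47.5,0,14.8,0,0,0,34],[57,0,17.7,0,0,0,34],[66.5,0,20.6,0,0,0,34],[76,0,23.5,0,0,0,34],[85.5,0,26.4,0,0,0,34],[95,0,29.4,0,0,0,34],[104.5,0,32.3,0,0,0,34],[114,0,35.3,0,0,0,34],[123.5,0,38.2,0,0,0,34],[133,0,41.1,0,0,0,34],[138,0,42.6,0,0,0,34],[138,0,42.6,0,0,0,34],[138,0,42.6,0,0,0,34]]]'
```

```text
t: 10.75
ee_pos: [450.2, -27.1, 62.6]
orientation: [3.106, -0.028, 0.462]
ft_force: [-0.0, -0.2, -1.0]
width: 29.9
grasp_force: 0.0
t: 12.45
ee_pos: [593.6, -29.4, 62.2]
orientation: [3.106, -0.028, 0.462]
ft_force: [-0.1, -0.0, -0.1]
width: 30.0
grasp_force: 0.0
```

```bash
python3 -m inch '[[[1.9,0,0.6,0,0,0,34],[3.8,0,1.2,0,0,0,34],[5.7,0,1.8,0,0,0,34]]]';python3 -m inch '[[[1,0,0.3,0,0,0,34],[1.9,0,0.6,0,0,0,34]]]';python3 -m inch '[[[1,0,0.3,0,0,0,34],[1.9,0,0.6,0,0,0,34]]]'
```

```text
t: 12.75
ee_pos: [599.0, -29.4, 62.1]
orientation: [3.106, -0.028, 0.46]
ft_force: [-1.0, 0.1, 1.4]
width: 30.0
grasp_force: 0.9
t: 12.95
ee_pos: [601.3, -29.5, 62.1]
orientation: [3.106, -0.028, 0.461]
ft_force: [-1.4, -0.4, -0.2]
width: 29.9
grasp_force: 0.7
t: 13.15
ee_pos: [603.0, -29.5, 62.0]
orientation: [3.106, -0.028, 0.46]
ft_force: [-4.4, -0.2, 2.8]
width: 29.7
grasp_force: 2.3
```

```bash
python3 -m inch '[[[0.5,0,0.15,0,0,0,34],[1,0,0.3,0,0,0,34]]]';python3 -m inch '[[[0.5,0,0.15,0,0,0,34],[1,0,0.3,0,0,0,34]]]'
```

```text
t: 13.35
ee_pos: [603.2, -29.5, 61.9]
orientation: [3.107, -0.028, 0.458]
ft_force: [-7.5, -0.3, 6.4]
width: 29.6
grasp_force: 3.9
t: 13.55
ee_pos: [603.3, -29.5, 61.7]
orientation: [3.107, -0.028, 0.455]
ft_force: [-11.1, -1.2, 9.2]
width: 29.7
grasp_force: 5.4
```

blank_mid is home, with the force rising while it stays put. Next is blank_dark.

```bash
python3 -m inch '[[[-38,0,-11.8,0,0,0,34],[-76,0,-23.6,0,0,0,34],[-70,0,-50,0,0,0,34],[-62,0,-71,0,0,0,34],[-113,-40,-87,0,0,0,34],[-113,-79,-87,0,0,0,34],[-113,-79,-87,0,0,0,34],[-128,-79,-39.6,0,0,0,34],[-128,-79,-39.6,0,0,0,34],[-128,-79,-39.6,0,0,0,34],[-128,-79,-39.6,0,0,0,34]]]'
python3 -m inch '[[[9.5,0,3,0,0,0,34],[19,0,6,0,0,0,34],[28.5,0,9,0,0,0,34],[38,0,12,0,0,0,34],[47.5,0,14.8,0,0,0,34],[57,0,17.7,0,0,0,34],[66.5,0,20.6,0,0,0,34],[76,0,23.5,0,0,0,34],[85.5,0,26.4,0,0,0,34],[95,0,29.4,0,0,0,34],[104.5,0,32.3,0,0,0,34],[114,0,35.3,0,0,0,34],[120,0,37,0,0,0,34],[120,0,37,0,0,0,34],[120,0,37,0,0,0,34]]]'
```

```text
t: 14.65
ee_pos: [474.3, 51.3, 64.8]
orientation: [3.105, -0.03, 0.466]
ft_force: [0.9, 0.1, 0.1]
width: 30.0
grasp_force: 0.0
t: 16.15
ee_pos: [598.6, 49.6, 62.4]
orientation: [3.106, -0.028, 0.462]
ft_force: [-0.4, -0.1, -0.2]
width: 29.7
grasp_force: 0.0
```

```bash
python3 -m inch '[[[1.9,0,0.6,0,0,0,34],[3.8,0,1.2,0,0,0,34],[5.7,0,1.8,0,0,0,34]]]';python3 -m inch '[[[1,0,0.3,0,0,0,34],[1.9,0,0.6,0,0,0,34]]]';python3 -m inch '[[[0.5,0,0.15,0,0,0,34],[1,0,0.3,0,0,0,34]]]'
```

```text
t: 16.45
ee_pos: [604.1, 49.5, 62.2]
orientation: [3.106, -0.028, 0.46]
ft_force: [-2.1, 0.1, 0.8]
width: 29.8
grasp_force: 0.9
t: 16.65
ee_pos: [604.5, 49.4, 61.9]
orientation: [3.107, -0.028, 0.455]
ft_force: [-9.8, 1.2, 9.8]
width: 30.0
grasp_force: 5.1
t: 16.85
ee_pos: [604.7, 49.3, 61.7]
orientation: [3.107, -0.028, 0.453]
ft_force: [-11.1, 1.3, 10.7]
width: 29.6
grasp_force: 6.2
```

```bash
python3 -m inch '[[[-38,0,-11.8,0,0,0,34],[-76,0,-23.6,0,0,0,34],[-70,0,-50,0,0,0,34],[-62,0,-71,0,0,0,34],[-95,-38,-82,0,0,0,34],[-131,-75,-93,0,0,0,34],[-131,-75,-93,0,0,0,34],[-131,-75,-93,0,0,0,34],[-145,-75,-45,0,0,0,34],[-145,-75,-45,0,0,0,34],[-145,-75,-45,0,0,0,34],[-145,-75,-45,0,0,0,34]]]'
python3 -m inch '[[[9.5,0,3,0,0,0,34],[19,0,6,0,0,0,34],[28.5,0,9,0,0,0,34],[38,0,12,0,0,0,34],[47.5,0,14.8,0,0,0,34],[57,0,17.7,0,0,0,34],[66.5,0,20.6,0,0,0,34],[76,0,23.5,0,0,0,34],[85.5,0,26.4,0,0,0,34],[95,0,29.4,0,0,0,34],[104.5,0,32.3,0,0,0,34],[114,0,35.3,0,0,0,34],[123.5,0,38.2,0,0,0,34],[133,0,41.1,0,0,0,34],[137,0,42.4,0,0,0,34],[137,0,42.4,0,0,0,34],[137,0,42.4,0,0,0,34]]]'
```

```text
t: 18.05
ee_pos: [458.4, 126.7, 65.0]
orientation: [3.106, -0.03, 0.465]
ft_force: [0.0, 0.3, 0.9]
width: 30.2
grasp_force: 0.0
t: 19.75
ee_pos: [600.5, 124.6, 62.5]
orientation: [3.106, -0.028, 0.462]
ft_force: [0.1, 0.6, 0.5]
width: 30.1
grasp_force: 0.0
```

```bash
python3 -m inch '[[[1.9,0,0.6,0,0,0,34],[3.8,0,1.2,0,0,0,34],[4.8,0,1.5,0,0,0,34]]]';python3 -m inch '[[[0.5,0,0.15,0,0,0,34],[1,0,0.3,0,0,0,34]]]';python3 -m inch '[[[0.5,0,0.15,0,0,0,34],[1,0,0.3,0,0,0,34]]]'
```

```text
t: 20.05
ee_pos: [605.1, 124.4, 62.4]
orientation: [3.106, -0.028, 0.46]
ft_force: [-0.5, 0.3, 0.7]
width: 29.6
grasp_force: 0.9
t: 20.25
ee_pos: [605.6, 124.4, 62.3]
orientation: [3.106, -0.028, 0.459]
ft_force: [-6.5, 1.2, 3.9]
width: 30.2
grasp_force: 3.2
t: 20.45
ee_pos: [605.7, 124.3, 62.2]
orientation: [3.106, -0.028, 0.456]
ft_force: [-11.3, 2.0, 8.4]
width: 29.7
grasp_force: 5.4
```

```bash
python3 -m inch '[[[-38,0,-11.8,0,0,0,34],[-76,0,-23.6,0,0,0,34],[-91,0,-70,0,0,0,34],[-76,0,-115,0,0,0,34],[-61,0,-160,0,0,0,34],[-61,45,-170,0,0,0,34],[-61,90,-170,0,0,0,34],[-61,135,-170,0,0,0,34],[-61,180,-170,0,0,0,34],[-61,225,-170,0,0,0,34],[-61,270,-170,0,0,0,34],[-61,315,-170,0,0,0,34],[-61,360,-170,0,0,0,34],[-61,400,-170,0,0,0,34],[-61,400,-170,0,0,0,34],[-61,400,-170,0,0,0,34]]]'
python3 - <<'E'
from h import *
s=cam('scene');t=cam('top')
f=s['frame'][130:280,190:370];g=t['frame'][98:248,160:300]
cv2.imwrite('pics/end.png',cv2.resize(np.hstack([f,g])[:,:,::-1],None,fx=2.5,fy=2.5,interpolation=cv2.INTER_CUBIC))
for n,r in blanks(t).items():print(n,toP([*r[0],0]).round(1),r)
E
```

```text
t: 22.05
ee_pos: [492.4, -274.8, 206.9]
orientation: [3.105, -0.031, 0.462]
ft_force: [0.6, -0.1, -0.7]
width: 29.9
grasp_force: 0.0
pale [-38.5  78.2   0. ] ((646.9551391601562, 122.86600494384766), (57.72616195678711, 47.8363151550293), 88.99634552001953)
mid [-40.1 -71.5   0. ] ((642.5904541015625, -26.7381591796875), (53.9629020690918, 44.45230484008789), 88.99488830566406)
dark [-33.3   6.    0. ] ((650.8191528320312, 50.588775634765625), (53.90046691894531, 65.18338775634766), 89.24781799316406)
```

View pics/end.png

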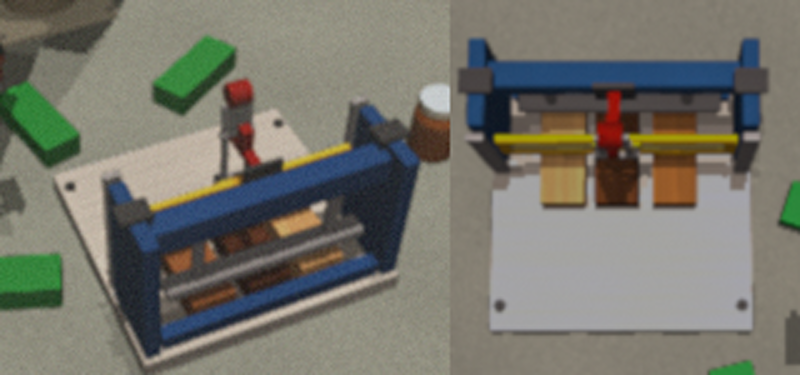

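The last picture shows the guard hooked up on the tongue. The three blanks lie square under it with their near ends level (yaw equals the press yaw to within about 0.2°). I'm handing in.

```bash
python3 -c "
from workcell import ctrl;print(ctrl.close_job())"
```

```text
the job is handed in; nothing more can be done
None
```

The guard is hooked up on the tongue, and the three blanks lie square and level against the back stop (side gaps about 12 and 17 mm, which I left uneven); the hammer, jar and offcut were not touched, and the job is handed in at about 22 s.

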